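# Sort the kiln leftovers and hold up the glaze test tile label up

## Robot

A 6-joint arm with a two-finger parallel gripper is mounted at the origin on the work surface. World frame = base frame: x ahead of the robot, y to its left, z up, the work surface at z = 0. Lengths are in mm, angles in rad, forces in N, time in s.
With the tool pointing down it reaches from about 300 to 850 mm from the base axis. Payload 4.2 kg.
Tool frame: the origin (TCP) lies at the very end of the fingers, on their centre line; the grasp point (between the pads) lies 19 mm behind it (arm.pinch_z is the distance from the TCP to the grasp point, in mm); z points along the fingers, y is the line along which they close (so a half turn about z gives the same grasp; the last joint's range is limited). The gripper opens to 91 mm and grips with 3 to 60 N. Pads are 32 mm wide; open, the fingers measure 118 mm over their backs; the gripper's body (76 mm by 178 mm) begins 60 mm behind the grasp point.
Start: joints at [-1.303, 0.32, 1.565, -0, 1.257, -0.02], TCP at [163.213, -551.366, 213.976] pointing down, gripper open.
Joint ranges: [-3.11, 3.11], [-0.84, 2.01], [0.21, 2.61], [-1.34, 4.49], [0.05, 2.63], [-2.56, 2.56]. Speed limits (rad/s): [2.57, 2.57, 3.14, 3.14, 3.14, 3.14].

## Interface

Orientations are given as a unit quaternion [w, x, y, z].
In Python, from rig import arm gives the robot as it stands.
- The arm moves only by the tool step_arm, never from a script. Its argument "steps" is text: rows parted by semicolons, each of 7 numbers parted by spaces: the shift along the tool's x, y, z in mm, then the turn, a rotation vector about the tool's x, y, z in rad, then the gripper command: -1 is fully open, 1 is shut, values between are in proportion. In form: tx ty tz ax ay az jaw; .... A call has 1 to 12 rows; each row shifts and turns the commanded pose from where the row before left it, along the tool's axes as they then stand; what a row does not reach is not made up. A row lasts 1/8 s, in which the tool goes at most 62.5 mm and 10.7 degrees, less where a joint would pass 70% of its speed; a pose out of reach is approached as far as the arm can. A call is refused whole if a number of a shift passes 62.5 or a number of a turn 0.188, either way. A call with a gripper value outside its range is refused whole. The fingers move at their own pace and stop on an object; "grip_force" is the grip in N (left out, the last holds). Time passes only in rows, so rows that do not move let the fingers close. It gives the time, the measured TCP pose, the force, the opening and the grip force at its end, in the units of the state.
- arm.get_state(): the state, without advancing time (a new reading comes with each control period).
- arm.get_image(name): name is "scene" or "side" or "wrist"; returns a dict with "img" (384x512x3 uint8, red, green, blue), "fov_y" (degrees; the focal length in pixels is half the picture's height over the tangent of half this angle, whatever the lens; pixels are square), "cx", "cy" (the principal point, pixels), "extrinsics" (4x4, takes a point from camera to world coordinates); the wrist camera has in their place "T_tool_cam" (4x4, takes a point from camera to tool coordinates, whose origin is the TCP and whose axes are the flange's). Camera axes: x right, y up, looking along -z (the intrinsics and any distortion apply to the point x, -y, -z); pixel columns grow to the right and rows downward; lengths in mm; the calibration is good to about 2 mm. A picture is of the moment at which its call begins: read the wrist's pose just before it. There is no depth.
- arm.close_job(): hands the job in; it is judged then, once.
Trained networks look in the newest picture that a camera, given by its name, has taken for a name from the list of things; names that differ only in an ending like _2 or _b are one class to them, and where a whole thing is asked for, a point or a joint stands for the part that bears it (a point fixed in the world has none). Each returns a list of dicts, best first, with "p" (0 to 1); they miss things now and then, are a little off and sometimes report something else, mostly with a low value. They report only what shows in the picture. A call takes as long as a camera call. They do not tell look-alikes from the thing itself.
- arm.look_for(camera, thing): "bbox" ([left, top, right, bottom] in pixels, round what is visible of it).
- arm.silhouettes(camera, thing): "region" (384x512 bool, what is visible of it) and "bbox" ([left, top, right, bottom] in pixels, round what is visible of it).
The state is a dict: "time": time; "joint_positions": joint angles; "dq": joint speeds; "effort": joint torques, N m; "eef_pos": TCP position; "ee_rot": TCP orientation; "ft_force": force on the tool from outside, world axes, zero at the start; "moment": the same for the moment, N m; "opening": finger opening in mm; "grip_force": force on a finger pad.
Only numpy, scipy, OpenCV 4.12 (cv2) and the standard library are available. Lean on these libraries where they do the work, as an engineer would, in place of code of your own. Each camera call takes 0.05 s, during which the arm holds its last target. There are 200 camera calls.

## Task

Tidy up after a glaze test firing: put the cream kiln prop in the orange bin and the wooden-handled trimming tool in the blue bin. Then find the notched corner of the test tile standing in the wooden rack, take the tile by its glazed end with the fingers clear of the label, and hold it up well above the bench (about 20 cm or more) with the label face tipped upward to be read, at least as flat as halfway between standing and lying. Finish while still holding it there, still, and leave the other pottery alone.

Things in the scene. Friction and masses are not known exactly. Their poses are not given: they have to be found in the camera images.
- tile_center (a point): centre of the loose ceramic test tile, 110 mm long (its x), 10 thick (y), 50 high (z), about 70 g, standing on a long edge in the rack, centre 35 mm above the bench, turned any way round. The -x half is glazed blue-green on both faces (the end to hold); the +x half is bare buff clay, the label end, with a 12 x 12 mm notch in its upper corner
- tile_label (a point): centre of the frosted white label, 30 mm long (tile x) by 28 mm high with dark dots, on the tile's +y face; 35 mm from the tile centre towards +x and 5 mm below it. Same axes as the tile
- tile: the same tile, origin in the middle of its underside, 25 mm below tile_center; same axes. The label is on the +y face only: when the notch is at the top left, the label faces you. Label up means +y points upward, within 60 degrees of vertical
- rack: fixed low wooden rack, base 130 x 60 mm (x, y), 10 mm thick; origin at the centre of its underside. The tile stands along its x on the base between two pairs of lugs 8 x 8 mm, 9.5 mm high above the base, centred 51 mm either side of the middle along x; between them (-47 to +47 mm) the tile's faces are free
- prop_center (a point): centre (half-way up) of the cream kiln prop, a loose square column 32 x 32 mm and 60 mm high (z) with a dark round hole mark on top, standing upright on the bench, about 100 g
- prop: the same kiln prop, origin at the centre of its underside, 30 mm below prop_center; same axes
- trimmer_grip (a point): place to grasp the trimming tool: on its handle, 7 mm above the bench, near its centre of mass, 15 mm from trimmer_mid towards -x. The tool lies along its x, 138 mm long: dark wooden handle 85 mm long, 16 wide (y), 14 high at the -x side, brass ferrule, then a 28 mm wide steel wire loop at +x; about 45 g
- trimmer_mid (a point): middle of the trimming tool's length, 7 mm above its underside; same axes
- trimmer: the same trimming tool, origin 7 mm below trimmer_mid; same axes
- prop_bin: orange open bin for kiln props, fixed, 170 x 170 mm outside, 50 mm high, walls and floor 5 mm; origin at the centre of its underside on the bench. It and the blue bin stand one to the robot's left, one to its right, in either order
- tool_bin: blue open bin for hand tools, fixed, same size and origin as the orange bin
- pinch_pot: bystander: small terracotta cup, 52 mm across, 35 mm high, between the robot and the rack; origin at the centre of its underside
- bowl: bystander: pale bowl, 90 mm across, 45 mm high, beyond the prop and the tool; origin at the centre of its underside
- mug: bystander: white mug, 80 mm across, 90 mm high, handle at its +y; origin at the centre of its underside
Not all that is in view belongs to the job. Of the things like the tile, leave any that is red or yellow; of the rest the larger one is meant.

How it is judged (in metres and radians):
On the way, in this order (a step that is already met when the one before it is completed fails the run):
1. the kiln prop lies in the orange bin and the trimming tool in the blue bin, both let go (x of prop_center in the frame of prop_bin between -0.075 and 0.075 m and y of prop_center in the frame of prop_bin between -0.075 and 0.075 m and z of prop_center in the frame of prop_bin below 0.05 m and distance between the grasp point and prop_center above 0.05 m and x of trimmer_mid in the frame of tool_bin between -0.075 and 0.075 m and y of trimmer_mid in the frame of tool_bin between -0.075 and 0.075 m and z of trimmer_mid in the frame of tool_bin below 0.045 m and distance between the grasp point and trimmer_mid above 0.05 m and linear speed of each of prop, trimmer below 0.03 m/s), for 0.2 s.
2. the tile is held up by the fingers with its label face upward and the label uncovered (height (world z) of tile_center above 0.15 m and angle between tile_center's own y axis and vertical below 1.05 rad and x of the grasp point in the frame of tile_center below 0.008 m and contact force between the fingers and tile above 1 N), for 0.2 s.
At the end, for the whole second after the job is handed in: Prop and trimming tool are let go, at rest inside their bins (centres within 75 mm of the bin centre along each side, below 50 and 45 mm). The tile is held still by the fingers, centre over 150 mm up, label face within 60 degrees of straight up, grasp at most 8 mm past its middle (all of step 1 and all of step 2 and linear speed of tile below 0.03 m/s and angular speed of tile below 0.3 rad/s); the arm keeps its last pose, push and grip.
It fails at once if the terracotta cup, bowl or mug is pushed more than 30 mm (distance of any of pinch_pot, bowl, mug from where it was at the start of the episode above 0.03 m).
It also fails if it takes over 72 s, if anything falls off the work surface, if the arm or the gripper's body presses on something with over 40 N, if the wrist force passes 120 N, or if a joint passes its speed limit or range.

## Working session

There is one attempt and no reset: what is moved stays moved. The work goes in short steps, Python scripts to look and compute and a tool call to move; the robot and the scene stay as the last step left them, time stands still between calls to the robot, and variables do not carry over. Pictures are saved under pics/ and viewed, at most 10 in all, crops included, and the job is handed in when it is done.

Besides the shell and the picture viewer there is one more tool, called after ">>>" as name(argument=value, ...) on one line, values as JSON. step_arm: Moves the arm, as the interface text tells. Its arguments: {"type":"object","properties":{"steps":{"type":"string"},"grip_force":{"type":"number"}},"required":["steps"]}

```bash
ls; mkdir -p pics; cat > h.py <<'E'
import numpy as np, cv2
from scipy.spatial.transform import Rotation as R
from rig import arm
def cam(name):
    s=arm.get_state(); d=arm.get_image(name)
    if 'extrinsics' in d: T=np.array(d['extrinsics'])
    else:
        q=s['ee_rot']; W=np.eye(4); W[:3,:3]=R.from_quat([q[1],q[2],q[3],q[0]]).as_matrix(); W[:3,3]=s['eef_pos']; T=W@np.array(d['T_tool_cam'])
    f=192/np.tan(np.radians(d['fov_y'])/2)
    return d,T,f
def ray(c,px,z):
    d,T,f=c; v=np.array([(px[0]-d['cx'])/f,-(px[1]-d['cy'])/f,-1.]); v=T[:3,:3]@v; o=T[:3,3]
    return o+v*(z-o[2])/v[2]
def proj(c,P):
    d,T,f=c; p=T[:3,:3].T@(np.array(P)-T[:3,3]); return np.array([d['cx']-f*p[0]/p[2],d['cy']+f*p[1]/p[2]])
def save(n,img): cv2.imwrite('pics/'+n,img[:,:,::-1])
E
python3 - <<'E'
from h import *
S=cam('scene');D=cam('side')
for c in (S,D): print({k:v for k,v in c[0].items() if k!='img'})
save('a.png',cv2.resize(np.vstack([S[0]['img'],D[0]['img']]),(400*1,600)))
save('scene.png',cv2.resize(S[0]['img'],(800,600)));save('side.png',cv2.resize(D[0]['img'],(800,600)))
for n in 'tile rack prop trimmer prop_bin tool_bin pinch_pot bowl mug'.split():
  for cn,c in(('scene',S),('side',D)):
    print(n,cn,[(np.round(r['bbox']).tolist(),round(r['p'],2)) for r in arm.look_for(cn,n)])
E
```

```text
pics
{'fov_y': 42.92720540639901, 'cx': 258.85338580221395, 'cy': 189.89402324255204, 'extrinsics': array([[-7.87295137e-01, -3.34674287e-01,  5.17841181e-01,
         1.30037593e+03],
       [ 6.16576252e-01, -4.27753436e-01,  6.60954403e-01,
         9.15021579e+02],
       [ 3.03900779e-04,  8.39654762e-01,  5.43120417e-01,
         7.89414896e+02],
       [ 0.00000000e+00,  0.00000000e+00,  0.00000000e+00,
         1.00000000e+00]])}
{'fov_y': 42.30732831391963, 'cx': 257.44742992449056, 'cy': 187.2611728491406, 'extrinsics': array([[-9.20853522e-01,  2.78813087e-01, -2.72565686e-01,
         2.82787384e+02],
       [-3.89884797e-01, -6.66176505e-01,  6.35766238e-01,
         7.41655001e+02],
       [-4.31690882e-03,  6.91716797e-01,  7.22155965e-01,
         8.82694438e+02],
       [ 0.00000000e+00,  0.00000000e+00,  0.00000000e+00,
         1.00000000e+00]])}
tile scene [([250.0, 161.0, 272.0, 171.0], 0.76), ([217.0, 185.0, 257.0, 205.0], 0.76), ([267.0, 172.0, 308.0, 187.0], 0.67), ([304.0, 206.0, 330.0, 220.0], 0.56)]
tile side [([259.0, 243.0, 280.0, 272.0], 0.75), ([289.0, 
[... 337 characters left out ...]
de [([258.0, 131.0, 277.0, 156.0], 0.9)]
trimmer scene [([250.0, 215.0, 297.0, 245.0], 0.71)]
trimmer side [([194.0, 206.0, 222.0, 255.0], 0.82)]
prop_bin scene [([204.0, 118.0, 269.0, 158.0], 0.83)]
prop_bin side [([319.0, 93.0, 408.0, 164.0], 0.6)]
tool_bin scene [([333.0, 201.0, 432.0, 267.0], 0.93)]
tool_bin side []
pinch_pot scene [([347.0, 178.0, 363.0, 200.0], 0.51)]
pinch_pot side [([322.0, 264.0, 349.0, 290.0], 0.6)]
bowl scene [([176.0, 200.0, 209.0, 227.0], 0.78), ([269.0, 169.0, 307.0, 187.0], 0.32)]
bowl side [([172.0, 148.0, 209.0, 178.0], 0.73)]
mug scene [([139.0, 134.0, 178.0, 175.0], 0.93)]
mug side [([237.0, 76.0, 284.0, 115.0], 0.62), ([194.0, 207.0, 225.0, 255.0], 0.31)]
```

View pics/scene.png

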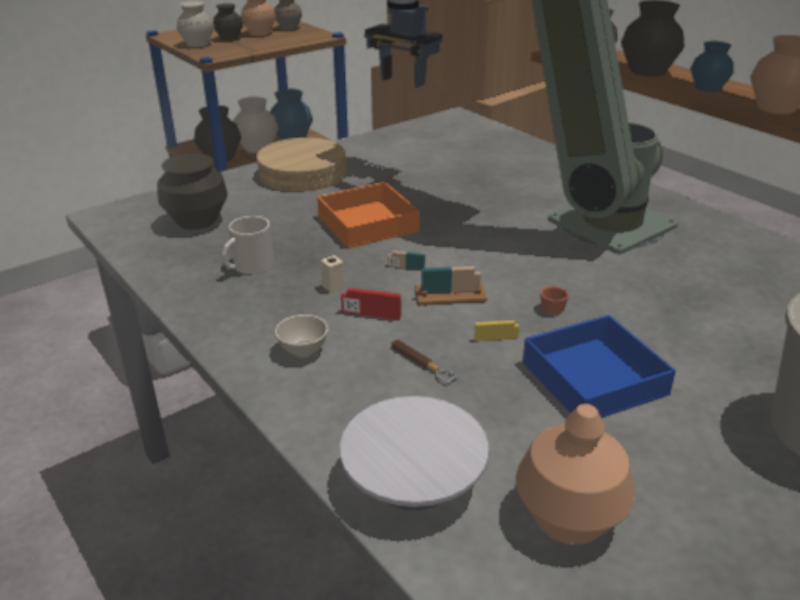

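View pics/side.png

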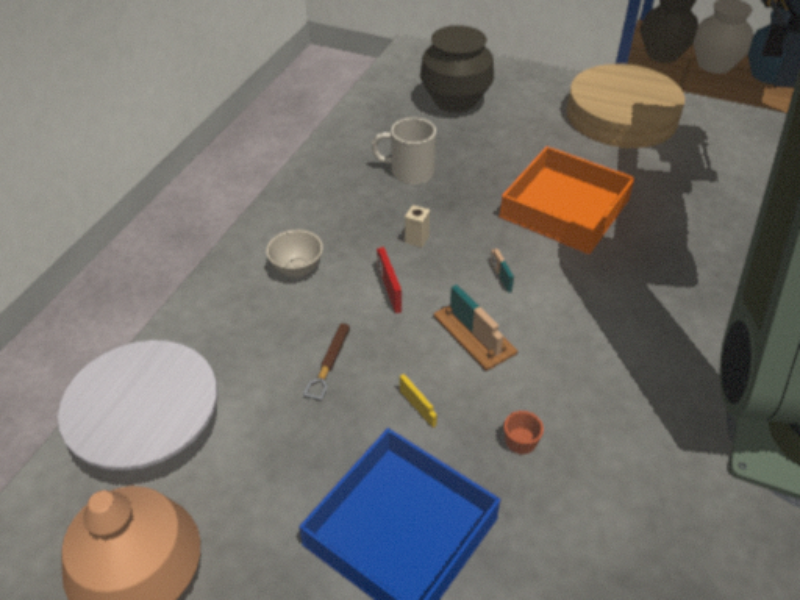

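The scene shows these tile candidates, in 800x600 px:
- Racked tile: scene (450,280), side (475,320).
- Small look-alike: scene (407,260), side (503,270).
- Red tile: scene (372,304). Yellow tile: scene (496,330).

The racked blue-green and buff tile is the one meant. Its notch is at top right from this side, so the label should face away, towards the robot. Prop is at side (417,225), the trimmer at (328,360).

```bash
python3 - <<'E'
from h import *
S=cam('scene');D=cam('side')
k=.64
def two(n,ps,pd,z): print(n,z,np.round(ray(S,np.array(ps)*k,z)[:2]),np.round(ray(D,np.array(pd)*k,z)[:2]))
two('prop top',(332,261),(418,212),60)
two('trim butt',(393,345),(346,326),10)
two('ferrule',(436,370),(323,376),7)
two('loop tip',(453,379),(313,395),4)
two('obin front rim',(351,240),(584,246),50) 
for n,ps in(('o',[(318,208),(380,185),(419,218),(351,240)]),('b',[(523,345),(608,319),(673,372),(588,412)])):
  print(n,np.round([ray(S,np.array(p)*k,50)[:2] for p in ps]).tolist())
for n,ps in(('o',[(548,150),(634,186),(589,247),(500,204)]),('b',[(388,431),(498,499),(302,535)])):
  print(n,'side',np.round([ray(D,np.array(p)*k,50)[:2] for p in ps]).tolist())
print('tile top glazed end, notch corner',np.round([ray(D,np.array(p)*k,60)[:2] for p in [(455,288),(497,327)]]))
print('tile top scene',np.round([ray(S,np.array(p)*k,60)[:2] for p in [(422,268),(475,266)]]))
for p,z in(((303,320),5),((523,432),18),((294,255),23)):print(np.round(ray(D,np.array(p)*k,z)))
print('small',np.round(ray(D,np.array((503,262))*k,20)),'red',np.round([ray(D,np.array(p)*k,50) for p in((379,250),(398,288))]),'yel',np.round(ray(D,np.array((418,395))*k,20)))
print(arm.get_state()['ee_rot'], arm.get_image('wrist')['T_tool_cam'])
E
```

```text
prop top 60 [ 636. -156.] [ 641. -160.]
trim butt 10 [667.  74.] [663.  70.]
ferrule 7 [650. 169.] [653. 165.]
loop tip 4 [641. 202.] [652. 198.]
obin front rim 50 [ 550. -217.] [ 373. -196.]
o [[524.0, -380.0], [347.0, -393.0], [381.0, -208.0], [550.0, -217.0]]
b [[533.0, 248.0], [365.0, 285.0], [400.0, 440.0], [576.0, 421.0]]
o side [[493.0, -421.0], [330.0, -377.0], [365.0, -196.0], [526.0, -243.0]]
b side [[519.0, 240.0], [360.0, 277.0], [553.0, 407.0]]
tile top glazed end, notch corner [[525. -21.]
 [444.  28.]]
tile top scene [[518. -30.]
 [435.  25.]]
[731.  80.   5.]
[363. 153.  18.]
[801. -25.  23.]
small [ 486. -142.   20.] red [[667. -63.  50.]
 [607.   2.  50.]] yel [513. 152.  20.]
[3.87735247e-05 9.89665371e-01 1.43396133e-01 1.59299991e-05] [[-9.33319842e-04  9.67696588e-01  2.52115930e-01  7.14758757e+01]
 [ 9.99999266e-01  7.08261554e-04  9.83424043e-04  3.74080480e-01]
 [ 7.73092070e-04  2.52116663e-01 -9.67696539e-01 -1.70649158e+02]
 [ 0.00000000e+00  0.00000000e+00  0.00000000e+00  1.00000000e+00]]
```

>>> step_arm(steps="40 -20 -3 0 0 0 -1;40 -20 -3 0 0 0 -1;40 -20 -3 0 0 0 -1;40 -20 -3 0 0 0 -1;40 -20 -3 0 0 0 -1;40 -20 -3 0 0 0 -1;40 -20 -3 0 0 0 -1;40 -20 -3 0 0 0 -1;40 -20 -3 0 0 0 -1;40 -20 -3 0 0 0 -1;40 -20 -3 0 0 0 -1;40 -20 -3 0 0 0 -1")

```text
time: 2.65
eef_pos: [556.4, -183.9, 250.1]
ee_rot: [0.0, 0.99, 0.143, 0.0]
ft_force: [0.6, -0.8, 0.2]
opening: 91.2
grip_force: 0.0
```

```bash
python3 - <<'E'
from h import *
W=cam('wrist'); im=W[0]['img']
for n in('prop','trimmer','tile'):
  for r in arm.silhouettes('wrist',n):
    m=r['region'].astype(np.uint8); c=max(cv2.findContours(m,0,2)[0],key=len)
    print(n,round(r['p'],2),np.round(r['bbox']),cv2.minAreaRect(c), np.round(ray(W,((r['bbox'][0]+r['bbox'][2])/2,(r['bbox'][1]+r['bbox'][3])/2),30)))
save('w1.png',cv2.resize(im,(800,600)))
E
```

```text
prop 0.95 [233.  80. 268. 109.] ((247.66757202148438, 93.70540618896484), (28.452808380126953, 29.335065841674805), 17.10272979736328) [ 642. -161.   30.]
trimmer 0.73 [ 1.  0. 78. 28.] ((37.90565872192383, 12.963863372802734), (79.45792388916016, 16.276914596557617), 11.496562004089355) [658.  92.  30.]
tile 0.87 [169. 189. 220. 221.] ((195.4224090576172, 204.8189697265625), (10.767129898071289, 57.90614700317383), 66.80140686035156) [ 488. -130.   30.]
tile 0.73 [ 98.  46. 196.  90.] ((145.96719360351562, 66.54185485839844), (20.643274307250977, 100.88568115234375), 64.65382385253906) [636. -36.  30.]
tile 0.68 [ 55. 152. 130. 216.] ((90.10145568847656, 181.03640747070312), (15.680864334106445, 93.53892517089844), 46.30195236206055) [478.   3.  30.]
tile 0.6 [  0. 105.   9. 117.] ((3.5, 108.5), (11.0, 7.0), 90.0) [539. 121.  30.]
```

View pics/w1.png

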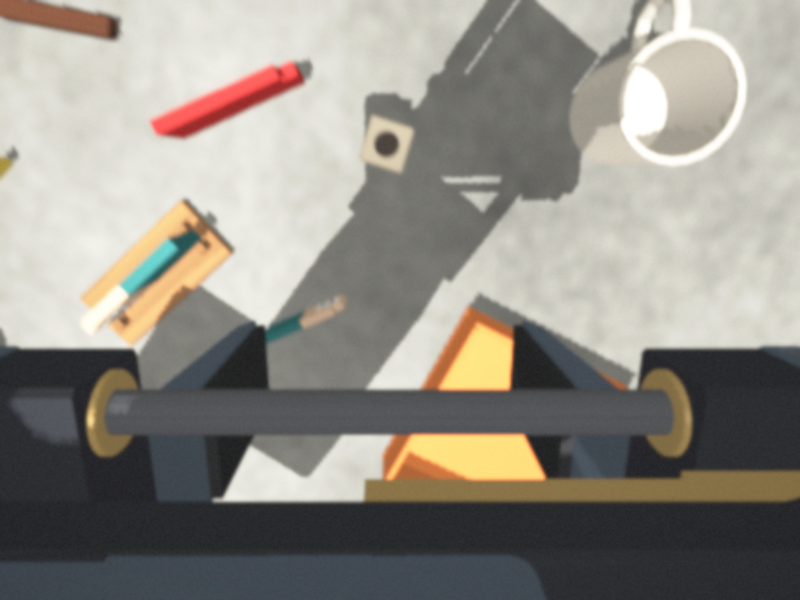

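```bash
python3 - <<'E'
from h import *
W=cam('wrist')
f=lambda p,z:ray(W,np.array(p)*.64,z)
c=np.array([f(p,60)[:2] for p in((371,113),(414,125),(402,172),(360,161))]);print(c.round(),c.mean(0))
for i in range(4): e=c[(i+1)%4]-c[i];print(np.hypot(*e),np.degrees(np.arctan2(e[1],e[0])))
print('hole',f((386,144),60))
print('bin corner',f((474,306),50),'mug',f((685,92),90))
T=[f(p,60)[:2] for p in((192,234),(90,325))];print('tile top ends',T)
E
```

```text
[[ 657. -142.]
 [ 658. -173.]
 [ 625. -174.]
 [ 624. -143.]] [ 641.31901189 -157.8382897 ]
31.081221765365033 -88.2188853492976
32.928845079111504 -177.8654005919354
30.96143925174415 92.31648170198486
33.219098225434635 2.34044768992271
hole [ 640.55232204 -157.51757314   60.        ]
bin corner [ 543.49404784 -258.64972714   50.        ] mug [ 723.01688015 -330.32707324   90.        ]
tile top ends [array([538.63150232, -37.79751878]), array([446.18194217,  25.06863056])]
```

>>> step_arm(steps="0 0 0 0 0 0.126 -1;0 0 0 0 0 0.126 -1;30 -8 25 0 0 0 -1;30 -8 35 0 0 0 -1;25 -7 40 0 0 0 -1;0 0 45 0 0 0 -1;0 0 45 0 0 0 -1;0 0 30 0 0 0 -1;0 0 10 0 0 0 -1")

```text
time: 4.03
eef_pos: [637.4, -159.9, 18.1]
ee_rot: [-0.0, 1.0, 0.017, -0.002]
ft_force: [0.1, -0.4, 0.5]
opening: 91.1
grip_force: 0.0
```

>>> step_arm(steps="0 0 0 0 0 0 1;0 0 0 0 0 0 1;0 0 0 0 0 0 1;0 0 0 0 0 0 1;0 0 0 0 0 0 1;0 0 0 0 0 0 1", grip_force=20)

```text
time: 4.78
eef_pos: [639.5, -158.9, 20.0]
ee_rot: [0.0, 1.0, 0.018, 0.0]
ft_force: [0.4, 0.7, -0.1]
opening: 33.9
grip_force: 0.2
```

>>> step_arm(steps="0 0 0 0 0 0 1;0 0 0 0 0 0 1;0 0 -20 0 0 0 1;0 0 -40 0 0 0 1;0 0 -40 0 0 0 1;0 0 -20 0 0 0 1;-35 22 0 0 0 0 1;-35 23 0 0 0 0 1;-35 22 0 0 0 0 1;-35 23 0 0 0 0 1;-35 22 0 0 0 0 1;-30 23 0 0 0 0 1")

```text
time: 6.28
eef_pos: [438.0, -301.7, 139.8]
ee_rot: [-0.0, 1.0, 0.018, -0.0]
ft_force: [-0.2, -0.3, -0.6]
opening: 31.7
grip_force: 20.0
```

```bash
python3 - <<'E'
from h import *
S=cam('scene');D=cam('side')
for n,c in (('scene',S),('side',D)):
  for t in('prop_bin','prop'):
    r=arm.silhouettes(n,t)
    if r: r=r[0];m=r['region'];v,u=np.nonzero(m);print(n,t,r['p'],r['bbox'],ray(c,(u.mean(),v.mean()),25 if t=='prop_bin' else 150))
save('c.png',np.hstack([cv2.resize(c[0]['img'][a:a+150,b:b+150],(400,400)) for c,a,b in((S,70,180),(D,60,280))]))
print(arm.get_state()['eef_pos'],arm.get_state()['opening'],arm.get_state()['grip_force'])
E
```

```text
scene prop_bin 0.8 [203.4, 117.6, 268.4, 159.0] [ 425.67839604 -334.7988891    25.        ]
scene prop 0.45 [232.2, 94.3, 244.6, 118.4] [ 447.57737238 -297.95588002  150.        ]
side prop_bin 0.59 [317.6, 93.0, 408.2, 163.7] [ 431.97925695 -326.98958889   25.        ]
[ 440.11739584 -300.87946723  139.94599721] 32.002126736213384 19.999997913837433
```

View pics/c.png

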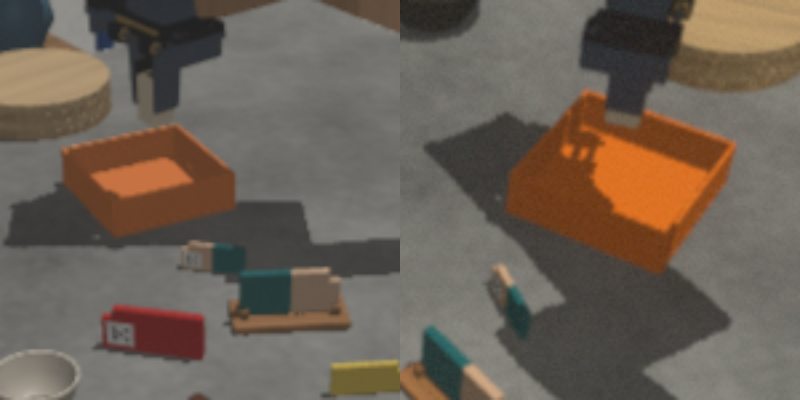

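```bash
python3 - <<'E'
from h import *
S=cam('scene');D=cam('side')
f=lambda c,p,o:ray(c,np.array(p)*.375+o,50).round()[:2]
print([f(S,p,(180,70)) for p in((62,150),(178,126),(236,178),(112,203))])
print([f(D,p,(280,60)) for p in((185,92),(335,145),(263,235),(110,180))])
for x in(430,440,450):
  P=(x,-310,5);print(x,(proj(S,P)-(180,70))/.375,(proj(D,P)-(280,60))/.375)
E
```

```text
[array([ 496., -427.]), array([ 331., -393.]), array([ 368., -223.]), array([ 529., -264.])]
[array([ 499., -426.]), array([ 334., -397.]), array([ 370., -234.]), array([ 527., -256.])]
430 [155.98062405 198.74764998] [214.09593541 206.78785448]
440 [149.71540365 200.96726861] [204.48306669 204.31413781]
450 [143.41146913 203.20060273] [194.90907197 201.85042474]
```

>>> step_arm(steps="-10 25 10 0 0 0 1;0 0 30 0 0 0 1;0 0 30 0 0 0 1;0 0 25 0 0 0 1;0 0 13 0 0 0 1;0 0 0 0 0 0 1;0 0 0 0 0 0 0.1;0 0 0 0 0 0 0;0 0 0 0 0 0 0;0 0 -40 0 0 0 0;0 0 -60 0 0 0 -1;0 0 -60 0 0 0 -1")

```text
time: 8.18
eef_pos: [430.1, -326.4, 193.9]
ee_rot: [0.0, 1.0, 0.018, 0.0]
ft_force: [1.2, -0.8, 1.0]
opening: 62.7
grip_force: 0.0
```

>>> step_arm(steps="30 -46 0 0 0 0 -1;30 -46 0 0 0 0 -1;30 -46 0 0 0 0 -1;30 -46 0 0 0 0 -1;30 -46 0 0 0 0 -1;31 -46 0 0 0 0 -1;31 -46 0 0 0 0 -1;31 -46 0 0 0 0 -1;0 0 0 0 0 -0.184 -1;0 0 0 0 0 -0.184 -1;0 0 0 0 0 -0.184 -1;0 0 0 0 0 -0.184 -1")

```text
time: 9.68
eef_pos: [659.9, 49.9, 192.2]
ee_rot: [0.0, 0.925, 0.379, 0.0]
ft_force: [0.9, 0.3, 0.2]
opening: 91.0
grip_force: 0.0
```

>>> step_arm(steps="0 0 0 0 0 -0.184 -1;0 0 0 0 0 -0.184 -1;0 0 0 0 0 -0.184 -1;0 0 0 0 0 -0.184 -1;0 0 0 0 0 -0.184 -1;0 0 0 0 0 0 -1")

```text
time: 10.42
eef_pos: [660.0, 49.9, 192.2]
ee_rot: [0.0, 0.664, 0.748, 0.0]
ft_force: [-0.1, -0.7, 0.2]
opening: 90.8
grip_force: 0.0
```

```bash
python3 - <<'E'
from h import *
s=arm.get_state();print(s['eef_pos'],s['ee_rot'],s['joint_positions'])
W=cam('wrist'); im=W[0]['img']
for r in arm.silhouettes('wrist','trimmer')[:2]:
    m=r['region'].astype(np.uint8); c=max(cv2.findContours(m,0,2)[0],key=len)
    (cx,cy),(w,h),a=cv2.minAreaRect(c); b=cv2.boxPoints(((cx,cy),(w,h),a))
    print(round(r['p'],2),r['bbox'],[ray(W,p,8).round(1) for p in b])
save('w2.png',cv2.resize(im,(800,600)))
S=cam('scene');D=cam('side')
for n in ('scene','side'): print(arm.look_for(n,'prop')[:2])
E
```

```text
[659.95385377  49.85901732 192.17223538] [1.43427941e-04 6.63896554e-01 7.47824404e-01 7.88031418e-05] [ 5.80753340e-02  4.70067034e-01  1.38230168e+00 -9.47213229e-05
  1.28890954e+00 -6.06600186e-02]
0.66 [243.8, 26.6, 269.7, 157.3] [array([636.8, 201.2,   8. ]), array([663.5, 204.4,   8. ]), array([681.8,  69. ,   8. ]), array([652.2,  65.5,   8. ])]
[]
[{'bbox': [353.2, 107.8, 373.3, 136.4], 'p': 0.69}, {'bbox': [289.0, 183.3, 322.2, 229.9], 'p': 0.32}]
```

View pics/w2.png

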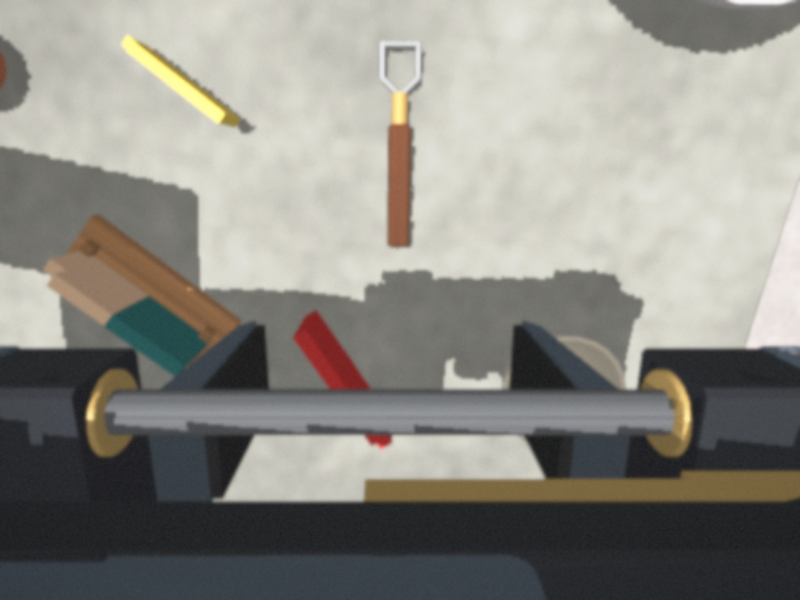

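```bash
python3 - <<'E'
from h import *
W=cam('wrist')
q=arm.get_state()['ee_rot'];Rm=R.from_quat([q[1],q[2],q[3],q[0]]).as_matrix();t=np.array(arm.get_state()['eef_pos'])
for p,z in(((399,246),14),((400,40),3),((400,125),12)):
  P=ray(W,np.array(p)*.64,z);print(P.round(1),(Rm.T@(P-t)).round(1))
S=cam('scene');D=cam('side')
print([ray(S,np.array(p)*.64,50).round()[:2] for p in((523,345),(608,319),(673,372),(586,406))])
b=[r for r in arm.silhouettes('scene','tool_bin')][:1]
for r in b:
  c=cv2.convexHull(max(cv2.findContours(r['region'].astype(np.uint8),0,2)[0],key=len));print(cv2.approxPolyDP(c,3,True)[:,0].tolist())
print([ray(D,np.array(p)*.64,50).round()[:2] for p in((388,431),(498,499),(302,530))])
E
```

```text
[665.9  68.7  14. ] [ 18.    8.1 178. ]
[649.8 205.3   3. ] [155.5   8.4 189. ]
[656.4 150.9  12. ] [100.7   8.5 180. ]
[array([533., 248.]), array([365., 285.]), array([400., 440.]), array([568., 410.])]
[[431, 236], [424, 253], [386, 266], [363, 262], [335, 231], [335, 217], [389, 202]]
[array([519., 240.]), array([360., 277.]), array([556., 401.])]
```

>>> step_arm(steps="24 4 30 0 0 0 -1;24 4 40 0 0 0 -0.3;24 0 40 0 0 0 -0.3;0 0 40 0 0 0 -0.3;0 0 27 0 0 0 -0.3;0 0 12 0 0 0 -0.3;0 0 0 0 0 0 1;0 0 0 0 0 0 1;0 0 0 0 0 0 1;0 0 0 0 0 0 1;0 0 0 0 0 0 1", grip_force=20)

```text
time: 12.3
eef_pos: [659.4, 122.3, 3.4]
ee_rot: [0.0, 0.663, 0.749, 0.0]
ft_force: [-0.7, 0.4, 1.3]
opening: 15.9
grip_force: 20.0
```

>>> step_arm(steps="0 0 -20 0 0 0 1;0 0 -50 0 0 0 1;0 0 -50 0 0 0 1;0 0 0 0 0 0.17 1;0 0 0 0 0 0.17 1;22 -34 0 0 0 0 1;22 -34 0 0 0 0 1;22 -34 0 0 0 0 1;23 -34 0 0 0 0 1;23 -34 0 0 0 0 1;23 -35 0 0 0 0 1;23 -35 0 0 0 0 1")

```text
time: 13.8
eef_pos: [458.3, 329.5, 123.0]
ee_rot: [0.0, 0.78, 0.626, 0.0]
ft_force: [1.0, 0.9, -0.3]
opening: 15.6
grip_force: 20.0
```

```bash
python3 - <<'E'
from h import *
S=cam('scene');D=cam('side');s=arm.get_state();print(s['eef_pos'],s['ee_rot'],s['opening'])
save('d.png',np.hstack([cv2.resize(c[0]['img'][a:a+150,b:b+150],(400,400)) for c,a,b in((S,150,310),(D,234,170))]))
E
```

```text
[456.5170888  330.86590071 122.95268532] [-6.45573121e-04  7.78950599e-01  6.27084813e-01 -4.28823116e-04] 15.597894261812884
```

View pics/d.png

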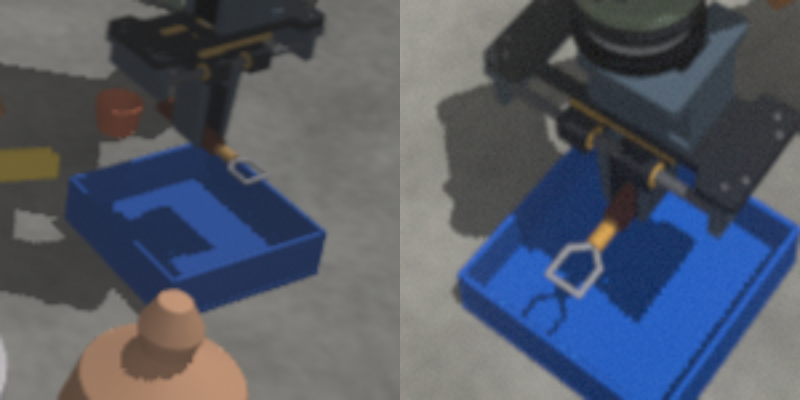

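```bash
python3 - <<'E'
from h import *
S=cam('scene');D=cam('side')
f=lambda c,p,o:ray(c,np.array(p)*.375+o,50).round()[:2]
print([f(S,p,(310,150)) for p in((67,177),(200,143),(326,234),(175,278))])
print([f(D,p,(170,234)) for p in((60,270),(400,230))])
E
```

```text
[array([518., 235.]), array([372., 276.]), array([396., 442.]), array([552., 398.])]
[array([561., 395.]), array([358., 277.])]
```

>>> step_arm(steps="-8 1 10 0 0 0 1;0 0 35 0 0 0 1;0 0 35 0 0 0 1;0 0 20 0 0 0 1;0 0 8 0 0 0 1;0 0 0 0 0 0 1;0 0 0 0 0 0 0;0 0 0 0 0 0 0;0 0 -20 0 0 0 0;0 0 -50 0 0 0 -1;0 0 -60 0 0 0 -1;0 0 -60 0 0 0 -1")

```text
time: 15.5
eef_pos: [458.4, 320.7, 207.5]
ee_rot: [0.0, 0.78, 0.626, 0.001]
ft_force: [1.4, -0.9, -0.9]
opening: 72.6
grip_force: 0.0
```

>>> step_arm(steps="-43 24 0 0 0 0 -1;-43 24 0 0 0 0 -1;-43 24 0 0 0 0 -1;-43 24 0 0 0 0 -1;-43 24 0 0 0 0 -1;-44 25 0 0 0 0 -1;-44 25 0 0 0 0 -1;-44 25 0 0 0 0 -1;0 0 0 0 0 -0.174 -1;0 0 0 0 0 -0.174 -1;0 0 0 0 0 -0.174 -1;0 0 0 0 0 -0.174 -1")

```text
time: 17.0
eef_pos: [573.5, -60.4, 205.6]
ee_rot: [0.001, 0.518, 0.856, 0.0]
ft_force: [-0.2, -0.2, 0.2]
opening: 90.9
grip_force: 0.0
```

>>> step_arm(steps="0 0 0 0 0 -0.174 -1;0 0 0 0 0 -0.174 -1;0 0 0 0 0 -0.174 -1;0 0 0 0 0 0 -1")

```text
time: 17.5
eef_pos: [573.5, -60.3, 205.5]
ee_rot: [0.001, 0.283, 0.959, 0.0]
ft_force: [-0.5, 0.4, -0.2]
opening: 91.2
grip_force: 0.0
```

```bash
python3 - <<'E'
from h import *
s=arm.get_state();print(s['eef_pos'],s['ee_rot'],s['joint_positions'])
W=cam('wrist');save('w3.png',cv2.resize(W[0]['img'],(800,600)))
S=cam('scene');D=cam('side')
save('e.png',np.hstack([cv2.resize(c[0]['img'][a:a+150,b:b+150],(400,400)) for c,a,b in((D,60,280),(D,234,170))]))
E
```

```text
[573.52791054 -60.30867485 205.52740471] [5.17961626e-04 2.82918821e-01 9.59143718e-01 3.89218557e-05] [-1.24658896e-01  3.27075020e-01  1.57519962e+00 -9.56864503e-05
  1.23828311e+00 -1.12175215e+00]
```

View pics/w3.png

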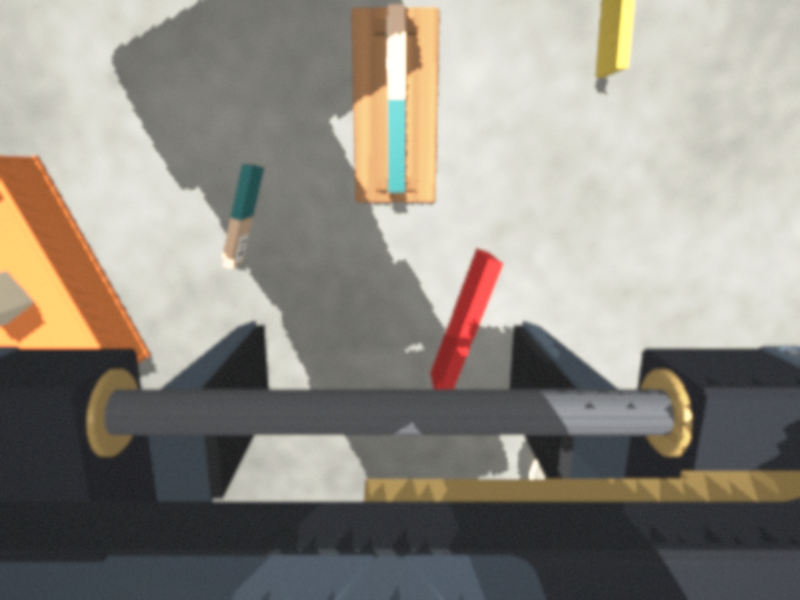

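View pics/e.png

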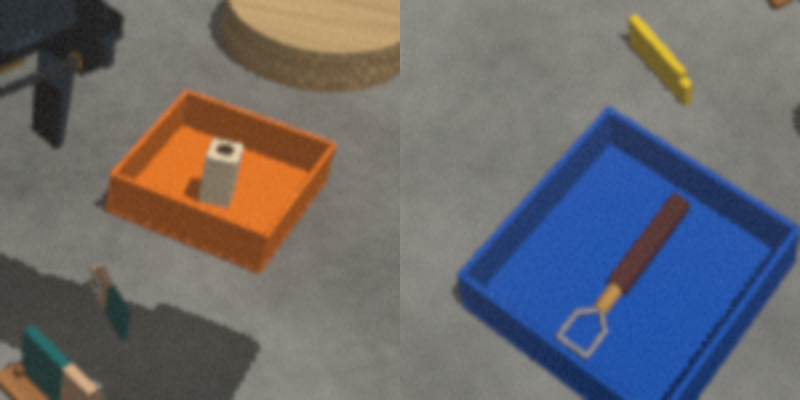

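```bash
python3 - <<'E'
from h import *
W=cam('wrist');s=arm.get_state()
q=s['ee_rot'];Rm=R.from_quat([q[1],q[2],q[3],q[0]]).as_matrix();t=np.array(s['eef_pos'])
for p in((397,192),(398,100),(396,38)):
  P=ray(W,np.array(p)*.64,60);print(P.round(1),(Rm.T@(P-t)).round(1))
for p in((357,203),(435,203),(353,8),(439,9)):
  P=ray(W,np.array(p)*.64,10);print(P.round(1),(Rm.T@(P-t)).round(1))
E
```

```text
[528.9 -24.6  60. ] [ 57.    5.8 145.1]
[483.2   5.4  60. ] [111.6   6.2 145.1]
[453.8  22.9  60. ] [145.7   4.9 145.1]
[521.8 -54.1  10. ] [ 46.9 -22.9 195.1]
[553.1  -5.7  10. ] [ 46.8  34.8 195.1]
[413.1  15.6  10. ] [176.  -23.3 195.1]
[445.1  63.9  10. ] [175.4  34.6 195.1]
```

>>> step_arm(steps="28 2 20 0 0 0 -0.3;28 2 30 0 0 0 -0.3;28 2 40 0 0 0 -0.3;0 0 40 0 0 0 -0.3;0 0 35 0 0 0 -0.3;0 0 12 0 0 0 -0.3;0 0 0 0 0 0 0.3;0 0 0 0 0 0 1;0 0 0 0 0 0 1;0 0 0 0 0 0 1;0 0 0 0 0 0 1", grip_force=30)

```text
time: 19.08
eef_pos: [506.3, -9.9, 28.3]
ee_rot: [0.0, 0.282, 0.959, 0.0]
ft_force: [-0.3, -1.2, 1.4]
opening: 12.2
grip_force: 0.3
```

Lifting straight up, then turning the yaw.

>>> step_arm(steps="0 0 0 0 0 0 1;0 0 0 0 0 0 1;0 0 -15 0 0 0 1;0 0 -30 0 0 0 1;0 0 -45 0 0 0 1;0 0 -50 0 0 0 1;0 0 -50 0 0 0 1;0 0 -50 0 0 0 1;0 0 -30 0 0 0 1;0 0 0 0 0 0.1 1;0 0 0 0 0 0.15 1;0 0 0 0 0 0.15 1")

```text
time: 20.58
eef_pos: [505.7, -9.8, 298.7]
ee_rot: [0.0, 0.469, 0.883, 0.0]
ft_force: [0.5, 0.2, -0.5]
opening: 10.2
grip_force: 30.0
```

>>> step_arm(steps="0 0 0 0 0 0.15 1;0 0 0 0 0 0.15 1;0 0 0 0 0 0.15 1;0 0 0 0 0 0.15 1;0 0 0 0.12 0 0 1;0 0 0 0.12 0 0 1;0 0 0 0.12 0 0 1;0 0 0 0.12 0 0 1;0 0 0 0.12 0 0 1;0 0 0 0.12 0 0 1;0 0 0 0.12 0 0 1;0 0 0 0.12 0 0 1")

```text
time: 22.08
eef_pos: [506.5, -9.9, 298.4]
ee_rot: [-0.327, 0.627, 0.627, -0.327]
ft_force: [-0.3, -0.4, -0.5]
opening: 10.0
grip_force: 30.0
```

>>> step_arm(steps="0 0 0 0.05 0 0 1;0 0 0 0 0 0 1;0 0 0 0 0 0 1;0 0 0 0 0 0 1")

```text
time: 22.58
eef_pos: [505.9, -9.9, 299.0]
ee_rot: [-0.341, 0.62, 0.619, -0.341]
ft_force: [0.3, -0.0, -1.4]
opening: 9.9
grip_force: 30.0
```

```bash
python3 - <<'E'
from h import *
s=arm.get_state();q=s['ee_rot'];Rm=R.from_quat([q[1],q[2],q[3],q[0]]).as_matrix()
print(s['eef_pos'],Rm.round(2),s['joint_positions'],s['opening'],s['grip_force'],s['dq'])
g=np.array(s['eef_pos'])-19*Rm[:,2];print('grasp',g,'tile-y tilt deg',np.degrees(np.arccos(-Rm[2,1])))
S=cam('scene');D=cam('side')
def crop(c,n):
  u,v=proj(c,g);a=int(np.clip(v-75,0,234));b=int(np.clip(u-75,0,362));return cv2.resize(c[0]['img'][a:a+150,b:b+150],(400,400))
save('f.png',np.hstack([crop(S,'s'),crop(D,'d')]))
E
```

```text
[505.94402828  -9.86661285 298.95506394] [[ 0.    0.53 -0.85]
 [ 1.   -0.    0.  ]
 [-0.   -0.85 -0.53]] [-0.02737692  0.71211185  1.06491919 -0.03215787  2.37152214 -0.03705976] 9.877365003851772 29.99995082616806 [ 0.00078706  0.00079764  0.00201642 -0.0004493   0.00073555  0.0008893 ]
grasp [522.00726837  -9.88102949 309.10258137] tile-y tilt deg 32.28153296085851
```

View pics/f.png

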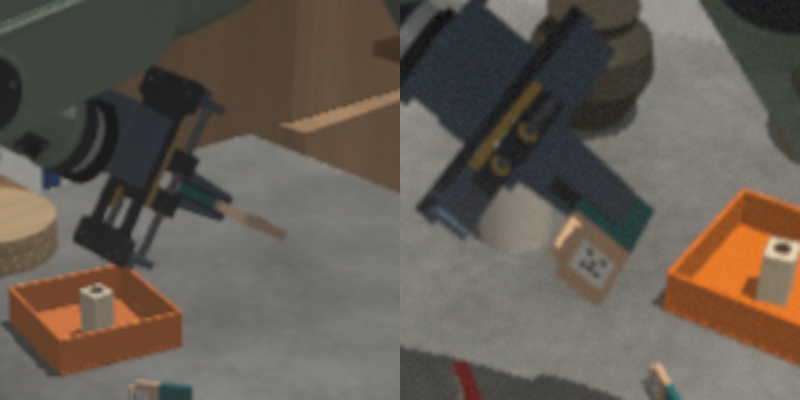

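The side view (crop around 590,263) shows the white label facing up and uncovered. The tile is held by its blue-green end at about 30 cm, tilted 32° from flat. The prop is still standing in the orange bin.

```bash
python3 -c "
from rig import arm
print(arm.close_job())"
```

```text
the job is handed in; nothing more can be done
None
```

I've handed the job in: the prop is in the orange bin, the trimming tool is in the blue bin, and the tile is held still by its glazed end about 30 cm up, with its label uncovered, facing up and 32° from flat.

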